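# Unclamp the drilled bearing block and tray it

### The arm

A 7-joint arm with a two-finger parallel gripper is mounted at the origin on the work surface. World frame = base frame: x ahead of the robot, y to its left, z up, the work surface at z = 0. Lengths are in mm, angles in rad, forces in N, time in s.
With the tool pointing down it reaches from about 400 to 850 mm from the base axis. Payload 10.4 kg.
Tool frame: the origin (TCP) lies where the fingers leave the gripper's body, on its centre line; the fingertips stand 73 mm ahead of it and the grasp point (between the pads) lies 54 mm ahead of it; x points along the fingers, z is the direction in which the jaws open and shut, and the axes are right-handed (so a half turn about x gives the same grasp; the last joint's range is limited). The gripper opens to 85 mm and grips with 20 to 120 N. Pads are 22 mm wide; open, the fingers measure 114 mm over their backs; the gripper's body (76 mm by 85 mm) begins 54 mm behind the grasp point. The pads swing forward as they close: fully open they stand 13 mm farther back than shut.
Start: joints at [1.289, 0.332, -0.065, 1.46, 0.022, 1.35, -0.088], TCP at [159.968, -604.197, 303.938] pointing down, gripper open.
Joint ranges: [-2.6, 2.6], [-0.5, 2.12], [-1.47, 1.34], [0.16, 2.42], [-1.27, 4.41], [0.06, 2.06], [-2.6, 2.6]. Speed limits (rad/s): [2.22, 2.22, 2.79, 2.79, 3.14, 3.14, 3.14].

### API

Orientations are given as a rotation vector (axis times angle).
In Python, from rig import robot gives the robot as it stands. Calls block until the motion is done:
- robot.goto(position, orientation): joint-space move of the TCP to a pose.
- robot.move_straight(position, speed=150, rot=None): straight line of the TCP; rot=None keeps the orientation; speed is the mean speed in mm/s.
- robot.move_j(angles): joint-space move.
- robot.grip(opening, grip_force=None): opening from 0.0 (shut) to 1.0 (fully open); grip_force is the grip in N (None keeps the last); returns when the fingers have stopped.
- robot.hold(seconds).
- robot.inverse_kinematics(position, orientation): joint angles nearest the present ones, or None.
- robot.state(): the state.
- robot.get_image(name): name is "scene" or "top" or "wrist"; returns the picture (384x512x3 uint8, red, green, blue); there is no depth.
- robot.calibration(name): a dict with "fx", "fy", "cx", "cy" (pixels), "world_from_camera" (4x4, takes a point from camera to world coordinates). Camera axes: x right, y down, z forward; pixel columns grow to the right and rows downward; lengths in mm; the calibration is good to about 2 mm. A picture is of the moment at which its call begins: read the wrist's pose just before it. calibration takes no time and is no camera call; for the wrist camera it gives the pose at the moment of the call.
A pose or a line that the arm cannot do raises robot.PlanningError and nothing moves.
- robot.sign_off(): hands the job in, once; it reports no verdict.
The state is a dict: "time": time; "qpos": joint angles; "joint_vel": joint speeds; "joint_torque": joint torques, N m; "tcp_pos": TCP position; "orientation": TCP orientation; "wrist_force": force on the tool from outside, world axes, zero at the start; "moment": the same for the moment, N m; "gripper_width": opening from 0.0 (shut) to 1.0 (fully open).
Only numpy, scipy, OpenCV 4.12 (cv2) and the standard library are available. Lean on these libraries where they do the work, as an engineer would, in place of code of your own. Each camera call takes 0.05 s, during which the arm holds its last target.

### The job

Flip the handle of the toggle clamp on the drilling fixture fully over so that the clamp is open and stays open, then lift the bearing block out of the fixture and set it down, not drop it, right way up and flat in the empty grey tray (not the like tray with offcuts in it).

Things in the scene. Friction and masses are not known exactly. Their poses are not given: they have to be found in the camera images.
- clamp (a joint): Hinge of the upright clamp handle, rad: 0 clamped (handle leans 17 deg towards the block), grows as the handle is pushed away from the block and down; 1.7 open, handle almost level at its stop. Pivot level, 50 mm above the table. Takes about 2 N at the grip; past about 0.7 rad it drops to its stop by itself; the steel arm that holds the block down then stands upright, top 115 mm above the table.
- clamp_grip (a point): Centre of the handle's round black grip, 20 mm thick, 65 mm long; 80 mm from the pivot, 32 mm below the handle's top. At the start 126 mm above the table (top 157 mm). It turns with the handle; at the start z is up, x along the pivot, y level, the way to push the handle open. The block's centre is 89 mm away towards -y, the pivot 24 mm towards +y (both seen from above).
- block_center (a point): Centre, half-way up, of the aluminium block in the fixture: hat-shaped, 36 (x) by 70 (y) by 44 mm high, about 0.19 kg, z up. Feet 14 mm high; raised middle 36 (x) by 30 (y) mm, from 8 mm below to 22 mm above this point: grip it across x. It stands on a 12 mm plate between 6 mm high rails and lifts straight out once unclamped. A like block loose on the bare table is not wanted.
- tray_in (a point): Centre of the inner floor of the empty grey tray, 3 mm above the table, z up. The tray is fixed, open on top, 130 mm (x) by 150 mm (y) by 24 mm high outside with 3 mm walls. A like tray with steel offcuts and nuts in it stands near by, nearer or farther, and is not wanted.
Mind the look-alikes: they are no part of the job. What is shaped like the part that bears block_center but turquoise is not meant.

How it is judged:
By the outcome, as a careful person would: the job done as asked, in the order asked, and still so for the second after the job is handed in, with the robot touching nothing.
It also fails if it takes over 54 s, if anything falls off the work surface, if the arm or the gripper's body presses on something with over 40 N, if the wrist force passes 120 N, or if a joint passes its speed limit or range.

## Working session

There is one attempt and no reset: what is moved stays moved. The work goes in short steps, each a Python script; the robot and the scene stay as the last script left them, time stands still between calls to the robot, and variables do not carry over. Pictures are saved under pics/ and viewed, and the job is handed in when it is done.

```bash
mkdir -p pics
python3 - <<'E'
from rig import robot
import cv2,json,numpy as np
for n in ["scene","top","wrist"]:
    c=robot.calibration(n); im=robot.get_image(n)
    cv2.imwrite(f"pics/{n}0.png",im[:,:,::-1]); np.save(f"pics/{n}0.npy",im)
    print(n,c["fx"],c["cx"],c["cy"],np.round(c["world_from_camera"],3).tolist())
print(robot.state())
E
```

```text
scene 437.9598874335269 264.0663558553143 191.39241645666706 [[-0.067, 0.674, -0.736, 1194.639], [0.998, 0.044, -0.051, 22.527], [-0.002, -0.737, -0.676, 750.648], [0.0, 0.0, 0.0, 1.0]]
top 414.4693685191578 258.147668641265 194.62195782165867 [[0.014, -0.992, 0.128, 392.517], [-0.999, -0.02, -0.044, 15.401], [0.046, -0.128, -0.991, 891.902], [0.0, 0.0, 0.0, 1.0]]
wrist 328.79673157145896 254.14995638764782 189.22141787972123 [[0.256, -0.926, -0.276, 230.733], [-0.967, -0.246, -0.073, -586.095], [-0.001, 0.285, -0.959, 372.471], [0.0, 0.0, 0.0, 1.0]]
{'time': 0.15, 'qpos': array([ 1.28937336,  0.33266277, -0.06469679,  1.46076643,  0.02157688,
        1.34991195, -0.08852117]), 'joint_vel': array([-1.07660948e-03, -2.98539115e-03,  1.68421846e-03, -3.75464675e-03,
        1.55950407e-03,  8.80936708e-04, -2.47665407e-05]), 'joint_torque': array([ 1.36891889e-03, -6.25829387e+01,  4.96219599e-02, -3.91852283e+01,
        1.63010886e-02,  7.46571401e-03, -2.00882323e-05]), 'tcp_pos': array([ 159.91469734, -603.96835295,  303.32996625]), 'orientation': array([ 1.01710126,  1.32145556, -1.01606483]), 'wrist_force': array([-0.27872574, -0.66341005,  0.59648075]), 'moment': array([-0.04303738, -0.00864303, -0.01983514]), 'gripper_width': 1.002048126397887}
```

View pics/scene0.png

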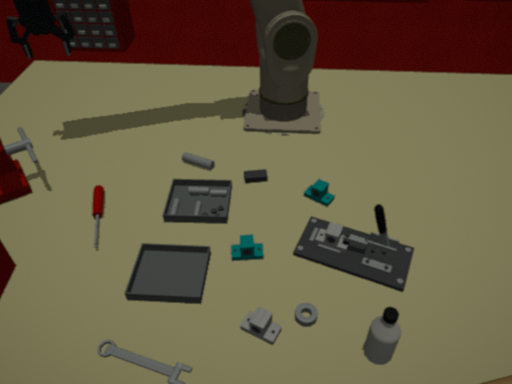

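View pics/top0.png

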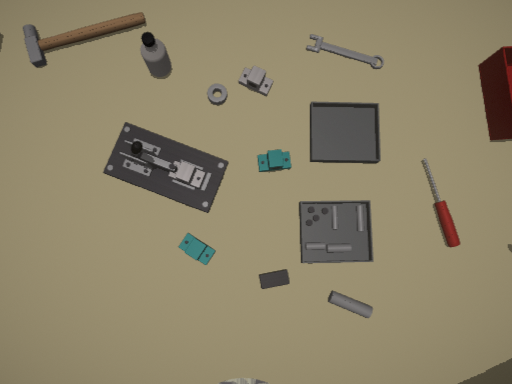

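The top picture shows the fixture with the block at about (187,173) and the black grip at about (137,148). The empty tray is at about (344,132) and the tray with offcuts at (336,232). Next I'll enlarge those areas.

Run:
```python
import cv2,numpy as np
t=cv2.imread("pics/top0.png"); s=cv2.imread("pics/scene0.png")
def crop(im,x,y,w,h,k,n):
    c=cv2.resize(im[y:y+h,x:x+w],None,fx=k,fy=k,interpolation=cv2.INTER_CUBIC)
    c=np.clip(c.astype(float)*1.5,0,255).astype(np.uint8)
    for i in range(0,w,10):
        cv2.line(c,(i*k,0),(i*k,6 if i%50 else 14),(0,0,255),1)
        if i%20==0: cv2.putText(c,str(x+i),(i*k,24),0,.4,(0,0,255),1)
    for i in range(0,h,10):
        cv2.line(c,(0,i*k),(6,i*k),(0,0,255),1)
        if i%20==0: cv2.putText(c,str(y+i),(8,i*k+4),0,.4,(0,0,255),1)
    cv2.imwrite(n,c)
crop(t,100,115,133,100,6,"pics/t_fix.png")
crop(s,290,195,130,95,6,"pics/s_fix.png")
crop(t,295,90,100,80,6,"pics/t_tray.png")
```

```text
(no output)
```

View pics/t_fix.png

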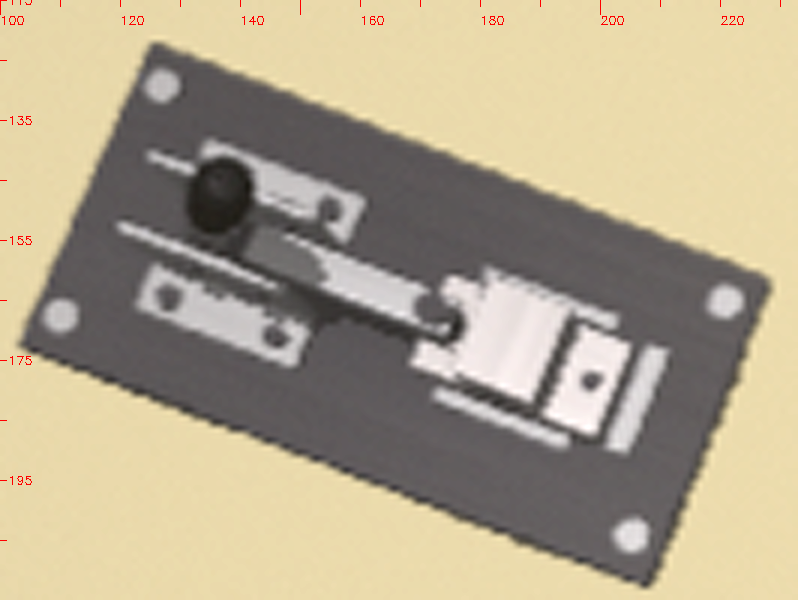

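View pics/s_fix.png

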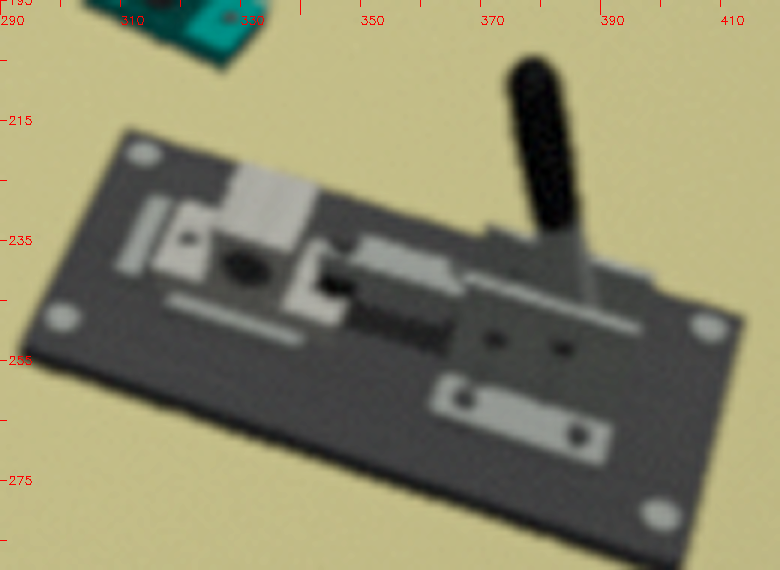

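View pics/t_tray.png

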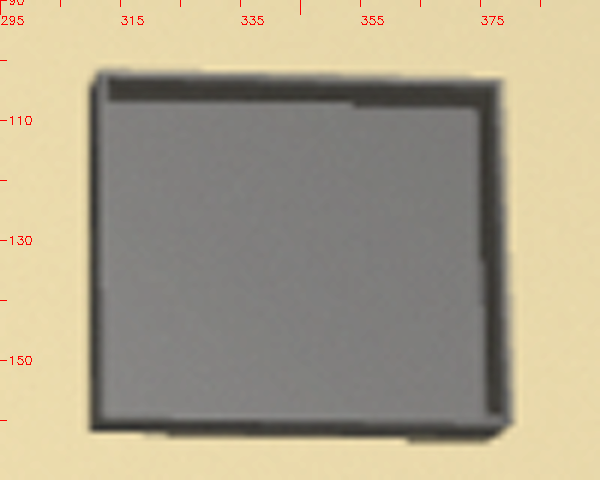

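```bash
cat > h.py <<'E'
from rig import robot
import numpy as np, cv2
from scipy.spatial.transform import Rotation as R
def ray(n,u,v,z,c=None):
    c=c or robot.calibration(n); T=np.array(c["world_from_camera"])
    d=T[:3,:3]@[(u-c["cx"])/c["fx"],(v-c["cy"])/c["fy"],1]; o=T[:3,3]
    return o+d*(z-o[2])/d[2]
def proj(n,p,c=None):
    c=c or robot.calibration(n); T=np.array(c["world_from_camera"])
    q=T[:3,:3].T@(np.array(p)-T[:3,3]); return [c["fx"]*q[0]/q[2]+c["cx"],c["fy"]*q[1]/q[2]+c["cy"]]
def down(yaw):  # tool x down, jaw axis z at world yaw
    z=np.array([np.cos(yaw),np.sin(yaw),0]); x=np.array([0,0,-1.]); y=np.cross(z,x)
    return R.from_matrix(np.c_[x,y,z]).as_rotvec()
def save(n,name,crop=None,k=1):
    c=robot.calibration(n); im=robot.get_image(n)[:,:,::-1]
    im=np.clip(im*1.4,0,255).astype(np.uint8)
    if crop: x,y,w,h=crop; im=cv2.resize(im[y:y+h,x:x+w],None,fx=k,fy=k,interpolation=cv2.INTER_CUBIC)
    cv2.imwrite(f"pics/{name}.png",im); return c
E
python3 - <<'E'
from h import *
P=[ray("top",u,v,12)[:2] for u,v in [(125,122),(228,161.5),(208,212.5),(103.5,172.5)]]
print("plate",np.round(P,1).tolist(), np.mean(P,0))
for a,b in [(0,1),(3,2),(0,3),(1,2)]:
    d=P[b]-P[a];print(np.linalg.norm(d),np.arctan2(d[1],d[0]))
B=[ray("top",u,v,56)[:2] for u,v in [(180.5,163.5),(195.5,168),(189,182.5),(175.8,177.5)]]
print("block top",np.round(B,1).tolist(),np.mean(B,0))
# scene: block top corners
Bs=[ray("scene",u,v,56)[:2] for u,v in [(330.5,222),(343,225.5),(339.5,237),(326.5,230.5)]]
print("blk scene",np.round(Bs,1).tolist(),np.mean(Bs,0))
print("grip top",ray("top",136.5,146,150), "scene",ray("scene",380,219,126))
T=[ray("top",u,v,24)[:2] for u,v in [(311.5,102.5),(378,103.5),(379.5,161),(311,160.5)]]
print("tray",np.round(T,1).tolist(),np.mean(T,0))
E
```

```text
plate [[658.7, 266.1], [577.2, 42.3], [466.1, 81.9], [547.1, 305.0]] [562.2548774  173.81505037]
238.2168753728326 -1.919843369556405
237.29428410635188 -1.918912095182555
118.17936180839233 2.8064573680122513
117.94914563714421 2.798661296373754
block top [[561.5, 137.3], [552.9, 106.7], [522.7, 118.7], [532.4, 145.7]] [542.34423083 127.10988616]
blk scene [[527.5, 120.9], [536.2, 147.4], [569.9, 137.9], [553.1, 111.3]] [546.67191615 129.4119894 ]
grip top [572.78275931 203.82694736 150.        ] scene [580.14002375 208.8275634  126.        ]
tray [[710.6, -137.3], [713.0, -285.0], [583.7, -285.4], [581.2, -136.0]] [ 647.12371019 -210.92994619]
```

Run:
```python
from h import *
fy=np.array([.341,.940]);blk=np.array([544.5,128.3])
for yaw in (-.348,np.pi-.348):
    p=blk+fy*40
    print(yaw,robot.inverse_kinematics([*p,330],down(yaw)))
q=robot.state()["qpos"]; 
print(robot.state()["time"])
qs=[(robot.inverse_kinematics([*(blk+fy*40),330],down(y)),y) for y in (-.348,np.pi-.348)]
qs=[(np.abs(a-q).max(),y) for a,y in qs if a is not None]; y=min(qs)[1]; print(y)
robot.grip(0.0)
robot.goto([*(blk+fy*40),330],down(y))
c=save("wrist","w1"); print(robot.state()["time"],robot.state()["tcp_pos"],robot.state()["qpos"])
np.save("c1.npy",c,allow_pickle=True)
save("scene","s1")
```

```text
-0.348 [ 0.56480301  0.51505362 -1.27669377  1.49390993  0.49244479  1.49520188
 -1.05956512]
2.7935926535897933 [ 0.54845815  0.493365   -1.2400425   1.49452177  0.4663148   1.48444753
  2.09960799]
0.15
-0.348
4.0083 [558.45047931 165.10393119 329.83395295] [ 0.56551133  0.5151531  -1.27587352  1.4937749   0.49246226  1.4952586
 -1.05946748]
```

View pics/w1.png

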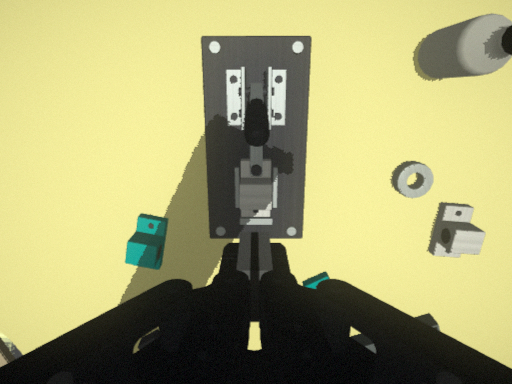

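View pics/s1.png

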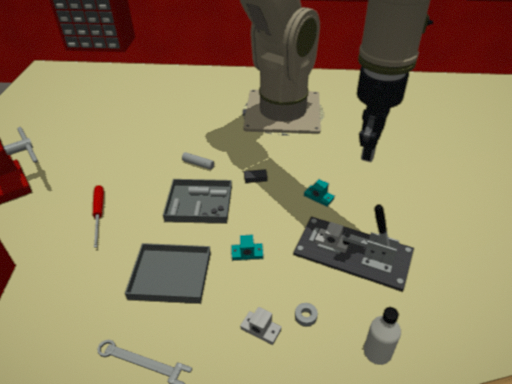

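Run:
```python
from h import *
c=np.load("c1.npy",allow_pickle=True).item()
im=cv2.imread("pics/w1.png")[60:250,190:330]
cv2.imwrite("pics/w1c.png",cv2.resize(im,None,fx=4,fy=3.1,interpolation=cv2.INTER_CUBIC) if 0 else cv2.resize(im,None,fx=3,fy=3,interpolation=cv2.INTER_CUBIC))
P=[ray("wrist",u,v,12,c)[:2] for u,v in [(202,37),(311,37),(303,238),(210,238)]]
print(np.round(P,1).tolist(),np.mean(P,0),np.arctan2(*(P[0]+P[1]-P[2]-P[3])[::-1]))
fy=np.array([.341,.940]);blk=np.array([544.5,128.3])
for n,p in [("blk",[*blk,56]),("grip",[*(blk+89*fy),126])]: print(n,proj("wrist",p,c))
q=robot.state()["qpos"]
robot.move_j([-0.30,0.36,-0.065,1.46,0.022,1.35,q[6]])
print(robot.state()["tcp_pos"],robot.state()["time"],robot.state()["orientation"])
for yaw in (-.348,np.pi-.348):
    print(robot.inverse_kinematics([*(blk+fy*40),330],down(yaw)))
```

```text
[[550.5, 304.4], [661.0, 264.1], [581.4, 41.0], [469.0, 81.9]] [565.47331197 172.85877085] 1.2238264038248772
blk [np.float64(252.63252567906778), np.float64(197.22487721697888)]
grip [np.float64(252.04395843396225), np.float64(119.9424373846504)]
[601.80873209 171.74737162 286.13872796] 5.2917 [ 0.52957427  1.52495725 -0.55752768]
[-0.26413425  0.22951678 -0.12262591  1.53576205  0.02835722  1.37805367
 -0.73700864]
[ 0.54845815  0.493365   -1.2400425   1.49452177  0.4663148   1.48444753
  2.09960799]
```

View pics/w1c.png

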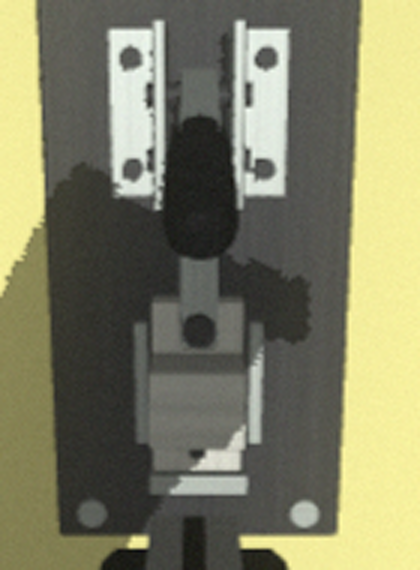

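The wrist picture agrees to within about 3 mm: the block's top is at (256,197) and the grip is on the same axis. Next I'll push the handle.

```bash
cat >> h.py <<'E'
fy=np.array([np.cos(1.2235),np.sin(1.2235)]); blk=np.array([547,127.7]); O=down(-.348)
E
python3 - <<'E'
from h import *
robot.goto([*(blk+fy*46),230],O)
robot.move_straight([*(blk+fy*46),199],speed=120)
c=save("scene","s2",(300,80,160,200),3)
print(robot.state()["tcp_pos"],robot.state()["time"],robot.state()["wrist_force"])
E
```

```text
[563.35604787 171.09604192 199.90540977] 6.1417 [ 1.22119494 -0.42194084  0.40552006]
```

View pics/s2.png

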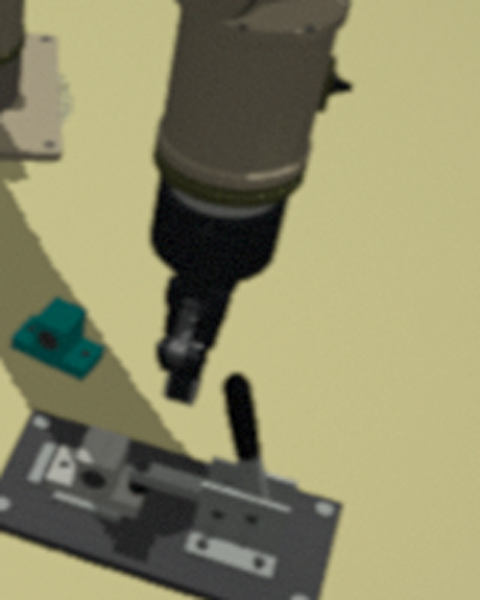

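The scene picture shows the closed fingertips at about (360,213), beside the grip on the block side and level with its middle. I'll push along +y.

Run:
```python
from h import *
print(proj("scene",[563.4,171.1,127]))
for d in (95,120,145):
    robot.move_straight([*(blk+fy*d),199],speed=90)
    s=robot.state();print(d,np.round(s["wrist_force"],1),s["time"])
robot.move_straight([*(blk+fy*120),205],speed=150)
c=save("scene","s3",(300,80,160,200),3)
```

```text
[np.float64(359.99293942166), np.float64(211.75107853811733)]
95 [-0.1  0.4  0.2] 6.8333
120 [-0.1 -0.5 -0.8] 7.2583
145 [ 0.3 -0.4  0.3] 7.6833
```

View pics/s3.png

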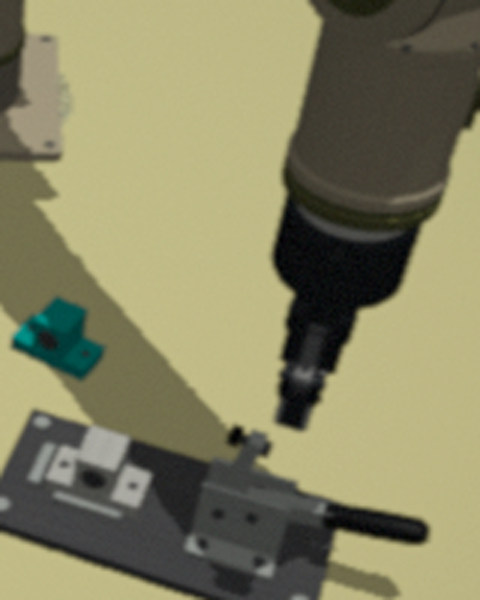

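The handle now lies flat (grip around crop (385,525)) and the steel arm stands upright, so the clamp is open and the block is free. Next I'll hover over the block with the gripper open and check the alignment.

Run:
```python
from h import *
robot.move_straight([*(blk+fy*110),250],speed=200)
robot.move_straight([*(blk-fy*0),250],speed=250)
robot.grip(0.75)
c=save("wrist","w4",(180,120,160,160),4)
s=robot.state();print(s["tcp_pos"],s["time"],s["gripper_width"])
print(proj("wrist",[*blk,56],c),[proj("wrist",[*(blk+a*15*fy+b*18*np.array([fy[1],-fy[0]])),56],c) for a,b in ((1,-1),(1,1),(-1,1),(-1,-1))])
np.save("c4.npy",c,allow_pickle=True)
```

```text
[546.99613516 127.73385688 249.99826625] 9.7083 0.7491844962784983
[np.float64(252.89203981997886), np.float64(182.09272121633308)] [[np.float64(230.83916634389735), np.float64(164.3912803060849)], [np.float64(274.8983787233418), np.float64(164.37970369062603)], [np.float64(274.261800280993), np.float64(199.24583971932893)], [np.float64(231.5641139553203), np.float64(199.25968053140326)]]
```

View pics/w4.png

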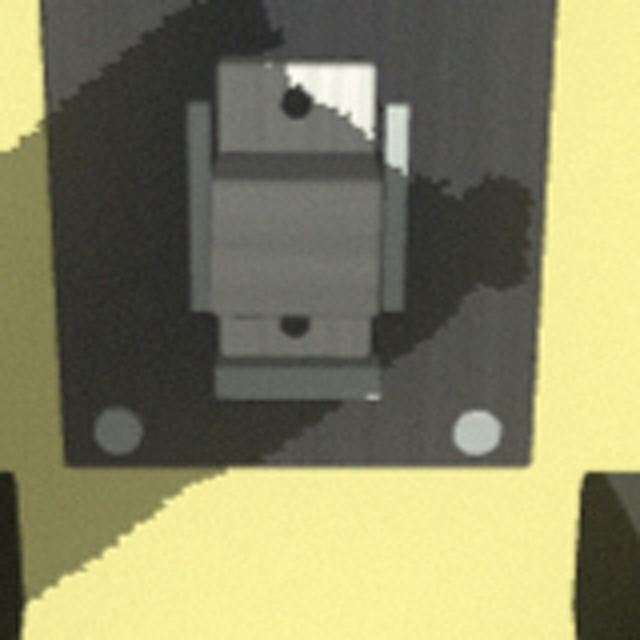

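The block's top spans columns 232.8–275.5 and rows 164.5–199.3, within about 1 mm of the prediction and centred between the fingers. I'll grasp and lift.

Run:
```python
from h import *
b=blk+0.8*np.array([fy[1],-fy[0]])
robot.move_straight([*b,135],speed=200)
robot.move_straight([*b,98],speed=80)
print(robot.state()["wrist_force"])
robot.grip(0.0,grip_force=40)
s=robot.state();print("w",s["gripper_width"]*85,s["wrist_force"],s["tcp_pos"])
robot.move_straight([*b,130],speed=60)
robot.move_straight([*b,215],speed=150)
s=robot.state();print("w",s["gripper_width"]*85,s["wrist_force"],s["time"],s["tcp_pos"])
save("scene","s5",(280,80,160,200),3); save("wrist","w5")
```

```text
[ 0.69979925  0.42508243 -0.09952689]
w 35.08500756978795 [-1.33296767 -0.49344935  4.37613739] [548.1309669  127.55186959  98.60313331]
w 35.29809714112713 [ 0.23868328 -0.32389184 -2.56304141] 12.8 [547.27653209 127.26730009 213.9706331 ]
```

View pics/s5.png

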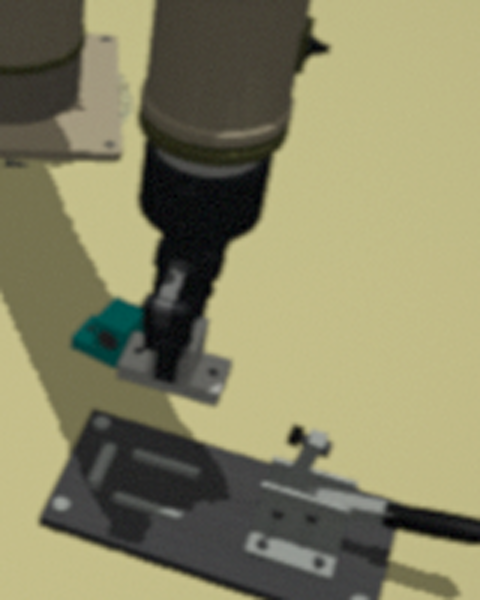

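View pics/w5.png

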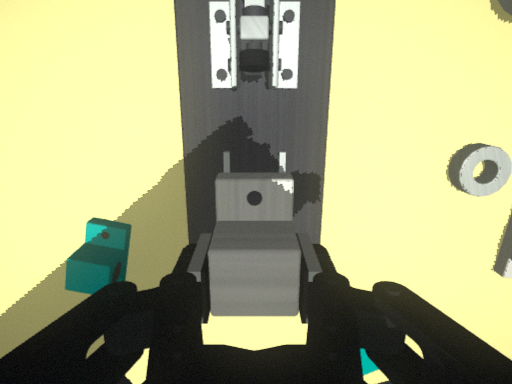

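Block is held square between the pads, and the fixture is empty with the clamp still open. Now I'll carry it to the empty tray at about (648,-211).

Run:
```python
from h import *
t=[648.5,-211]
robot.move_straight([*t,215],speed=220,rot=down(0.))
s=robot.state();print(s["tcp_pos"],s["time"],s["gripper_width"]*85,s["qpos"])
robot.move_straight([*t,130],speed=150)
save("scene","s6",(90,160,180,160),3); save("top","t6",(260,60,160,200),3)
```

```text
[ 648.61030275 -209.70092769  215.05511585] 14.6583 35.283810044067096 [ 0.23459835  0.50869368  0.01596522  1.40475792 -0.00894659  1.22831244
  0.2528627 ]
```

View pics/s6.png

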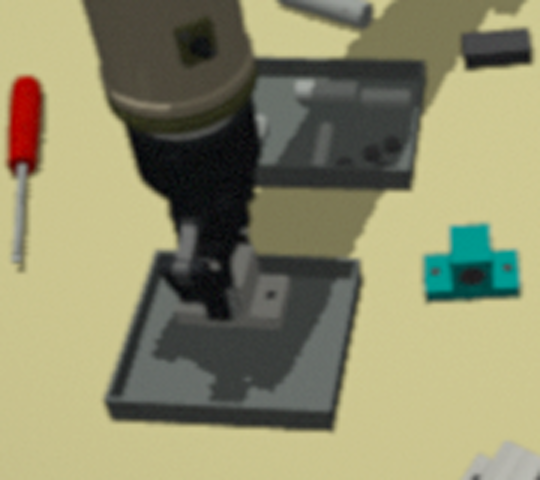

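The block is above the empty tray, around crop (235,300). I'll lower it until contact.

Run:
```python
from h import *
t=[648.5,-211]
robot.move_straight([*t,96],speed=100)
robot.hold(0.3)
f0=robot.state()["wrist_force"][2]
z=96
while z>86.5:
    z-=0.8
    robot.move_straight([*t,z],speed=20)
    s=robot.state(); f=s["wrist_force"][2]; print(round(z,1),round(s["tcp_pos"][2],1),round(f-f0,1))
    if f-f0>4: break
robot.hold(0.2)
print(robot.state()["wrist_force"]-[0,0,f0],robot.state()["time"])
```

```text
95.2 95.2 -0.5
94.4 94.3 -0.8
93.6 93.5 -1.2
92.8 92.7 -0.1
92.0 91.9 -0.3
91.2 91.1 -0.9
90.4 90.3 -0.2
89.6 89.7 0.9
88.8 89.7 7.5
[-3.2964341   0.96194799  8.25741797] 18.7167
```

Contact came at TCP z = 89.7 mm, as predicted. I'll release and lift.

Run:
```python
from h import *
t=[648.5,-211]
robot.move_straight([*t,89.6],speed=20)
robot.grip(0.62)
s=robot.state();print(s["wrist_force"],s["gripper_width"])
robot.move_straight([*t,130],speed=60)
robot.move_straight([*t,260],speed=200)
robot.move_straight([520,-211,300],speed=200)
save("scene","s7",(90,160,180,160),3); save("scene","s7f"); c=save("wrist","w7"); save("top","t7",(95,60,300,200),2)
s=robot.state();print(s["wrist_force"],s["time"])
```

```text
[ 0.5741611   0.43583027 -0.76903411] 0.6172791054637339
[-0.95384793 -0.52163253 -0.11348182] 21.9333
```

View pics/s7.png

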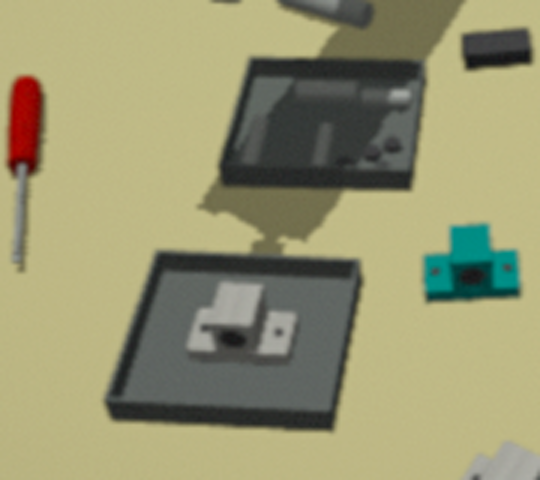

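View pics/s7f.png

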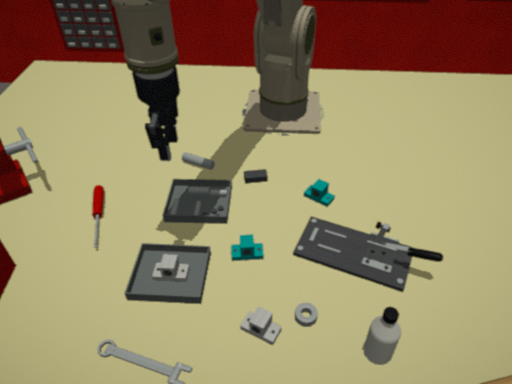

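View pics/t7.png

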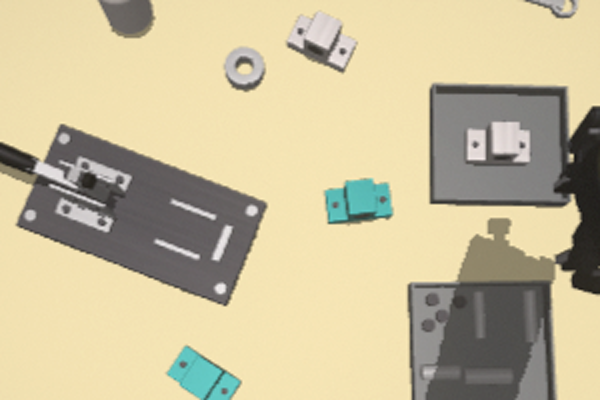

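The block stands upright and flat near the middle of the empty tray (scene about (170,268)). The clamp handle is still flat and open (scene about (425,254)), nothing else has moved, and the robot is clear.

Run:
```python
from rig import robot
robot.hold(0.3); robot.sign_off()
```

```text
the job is handed in; nothing more can be done
```

The job is done and handed in at about 22 s of the 54 s allowed. I pushed the clamp handle over with closed fingers until it dropped to its stop. Then I gripped the block at 40 N, lifted it straight out, lowered it into the empty grey tray until it touched the floor, and released it.

- **Final pictures:** they show the clamp still open, the block right way up and flat near the middle of the empty tray, and the look-alikes untouched. The gripper was clear of everything when I took them.
- **Forces:** the block touched down at the height I predicted, with about 8 N on the wrist. That was the highest reading I saw, well under the 120 N limit, though I only read forces between moves.
- **Disagreements:** the top, scene and wrist cameras differed by about 3 to 5 mm on where the fixture and block were. I settled this with a close wrist view before grasping. No checks failed.

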